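Switch the leak-test air over to the loaded station

ROBOT

A 6-joint arm with a two-finger parallel gripper is mounted at the origin on the work surface. World frame = base frame: x ahead of the robot, y to its left, z up, the work surface at z = 0. Lengths are in m, angles in degrees, forces in N, time in s.
With the tool pointing down it reaches from about 0.375 to 0.75 m from the base axis. Payload 9 kg.
Tool frame: the origin (TCP) lies where the fingers leave the gripper's body, on its centre line; the fingertips stand 73 mm ahead of it and the grasp point (between the pads) lies 54 mm ahead of it (robot.tip_reach is the distance from the TCP to the fingertips, in m); z points along the fingers, y is the line along which they close (so a half turn about z gives the same grasp; the last joint's range is limited). The gripper opens to 85 mm and grips with 20 to 120 N. Pads are 22 mm wide; open, the fingers measure 114 mm over their backs; the gripper's body (76 mm by 85 mm) begins 54 mm behind the grasp point. The pads swing forward as they close: fully open they stand 13 mm farther back than shut.
Start: joints at [-76.243, 5.964, 5.575, 89.605, 0, 77.527], TCP at [0.265, -0.538, 0.304] pointing down, gripper open.
Joint ranges: [-171.21, 171.21], [-48.23, 106.86], [-62.78, 66.21], [-105.2, 120.99], [-86.42, 89.51], [-180, 180]. Speed limits (degrees/s): [127.2, 127.2, 147.25, 180, 180, 180].

INTERFACE

Orientations are given as [roll, pitch, yaw] about the fixed x, y, z axes, in that order (R = Rz(yaw) Ry(pitch) Rx(roll)).
In Python, from plant import robot gives the robot as it stands. Calls block until the motion is done:
- robot.move_pose(position, orientation): joint-space move of the TCP to a pose.
- robot.line_to(position, vel=0.15, rotation=None, guard=None): straight line of the TCP; rotation=None keeps the orientation; vel is the mean speed in m/s. With guard (N) it stops when the force on the tool has changed by that much, and returns True; else False.
- robot.goto_joints(angles): joint-space move.
- robot.set_gripper(opening): finger opening in m; the grip force is fixed at half the most; returns when the fingers have stopped.
- robot.pause(seconds).
- robot.ik(position, orientation): joint angles nearest the present ones, or None.
- robot.observe(): the state.
- robot.grab_frame(name): name is "side" or "top" or "wrist"; returns the picture (420x560x3 uint8, blue, green, red); there is no depth.
- robot.get_calibration(name): a dict with "vertical_fov" (degrees; the focal length in pixels is half the picture's height over the tangent of half this angle, whatever the lens; pixels are square), "cx", "cy" (the principal point, pixels), "rvec" (rotation vector, rad) and "tvec" (3), from world to camera coordinates, as OpenCV has them. Camera axes: x right, y down, z forward; pixel columns grow to the right and rows downward; lengths in m; the calibration is good to about 2 mm. The wrist camera is an equidistant fisheye: a pixel r from the principal point sees the ray r / f radians off the axis. A picture is of the moment at which its call begins: read the wrist's pose just before it. get_calibration takes no time and is no camera call; for the wrist camera it gives the pose at the moment of the call.
A pose or a line that the arm cannot do raises robot.IKError and nothing moves.
- robot.job_done(): hands the job in; it is judged then, once.
The state is a dict: "time": time; "q": joint angles; "qvel": joint speeds; "joint_torque": joint torques, N m; "tool_pos": TCP position; "tcp_rot": TCP orientation; "ft_force": force on the tool from outside, world axes, zero at the start; "torque": the same for the moment, N m; "gripper_width": finger opening in m; "gripper_force": force on a finger pad.
Only numpy, scipy, OpenCV 4.12 (cv2) and the standard library are available. Lean on these libraries where they do the work, as an engineer would, in place of code of your own. Each camera call takes 0.05 s, during which the arm holds its last target. There are 200 camera calls.

TASK

Of the two leak-test stations on the bench, one has a binocular standing on its nest and the other is empty. First shut the empty station's ball valve fully, then turn the loaded station's valve from closed to fully open, and let go. Do not disturb the binocular on the nest or the other things lying on the bench.

Things in the scene. Friction and masses are not known exactly. Their poses are not given: they have to be found in the camera images.
- loaded_station: Test station with a binocular on it: fixed aluminium plate 330 x 120 x 12 mm; pipe along x, axis 50 mm up; brass ball valve; dial gauge 78 mm along x, 38 mm wide, top at 81 mm; grey nest block 185 mm along x, 90 x 140 mm, top at 30 mm. Origin: on the valve stem's axis at bench height; x runs along the pipe to the nest, away from the robot (yaw within 0.2), y left, z up.
- empty_station: Test station with an empty nest: fixed aluminium plate 330 x 120 x 12 mm; pipe along x, axis 50 mm up; brass ball valve; dial gauge 78 mm along x, 38 mm wide, top at 81 mm; grey nest block 185 mm along x, 90 x 140 mm, top at 30 mm. Origin: on the valve stem's axis at bench height; x runs along the pipe to the nest, away from the robot (yaw within 0.2), y left, z up.
- loaded_valve (a joint): lever of the loaded station's valve, rad, upright stem: 0 = fully closed (stop), lever across the pipe, pointing to the station's +y; 1.571 = fully open (stop), lever along the pipe, pointing to the station's -x; opens counterclockwise seen from above. Stays where left; about 5 N at 80 mm turns it. Starts closed.
- empty_valve (a joint): lever of the empty station's valve, rad, upright stem: 0 = fully closed (stop), lever across the pipe, pointing to the station's +y; 1.571 = fully open (stop), lever along the pipe, pointing to the station's -x; opens counterclockwise seen from above. Stays where left; about 5 N at 80 mm turns it. Starts at least half open.
- loaded_grip (a point): middle of the blue lever sleeve of the loaded station's valve, 80 mm from the stem axis, 94 mm above the bench; y points outward along the lever, z up. Sleeve 18 mm wide, 12 mm thick, from 30 to 115 mm from the stem axis; nothing beside it.
- empty_grip (a point): middle of the blue lever sleeve of the empty station's valve, 80 mm from the stem axis, 94 mm above the bench; y points outward along the lever, z up. Sleeve 18 mm wide, 12 mm thick, from 30 to 115 mm from the stem axis; nothing beside it.
- binocular: black binocular, 650 g, standing loose on the nest of the loaded station: 56 (x) x 124 (y) x 146 mm high, its top 176 mm above the bench; origin at the centre of its underside, z up.
- spare_binocular: a second black binocular, same size, standing on the bench to the right, not on any nest: leave it. Origin at the centre of its underside.
- parts_bin: open blue plastic bin 160 x 110 x 60 mm, on the bench to the left: leave it. Origin at the centre of its underside.
- timer: small flat red timer 60 x 80 x 22 mm, on the bench near the robot: leave it. Origin at the centre of its underside.
- screwdriver: screwdriver 170 mm long, lying on the bench at the right: leave it. Origin near its middle, x along its shaft.
Things that resemble listed ones, but are neither listed nor needed, are in the scene too. Leave any pink look-alike of the binocular alone.

How it is judged (in metres and radians):
On the way, in this order (a step that is already met when the one before it is completed fails the run):
1. the empty station's valve is shut fully while the loaded station's valve is still closed (value of joint empty_valve below 0.12 rad and value of joint loaded_valve below 0.35 rad), for 0.2 s.
2. then the loaded station's valve is turned fully open (value of joint loaded_valve above 1.45 rad and value of joint empty_valve below 0.12 rad), for 0.2 s.
At the end, for the whole second after the job is handed in: The empty station's valve is shut (within 0.12 rad of its closed stop), the loaded station's valve is open (within 0.12 rad of its open stop), and the binocular still stands upright on its nest, within 15 mm of where it was (all of step 2 and z of binocular in the frame of loaded_station above 0.026 m and distance of binocular from where it was at the start of the episode below 0.015 m and angle between binocular's own z axis and vertical below 0.1 rad); the robot touches nothing.
It fails at once if the binocular on the nest is pushed more than 15 mm (distance of binocular from where it was at the start of the episode above 0.015 m).
It fails at once if another thing on the bench (second binocular, bin, timer, screwdriver) is moved more than 30 mm (distance of any of spare_binocular, parts_bin, timer, screwdriver from where it was at the start of the episode above 0.03 m).
It also fails if it takes over 51 s, if anything falls off the work surface, if the arm or the gripper's body presses on something with over 40 N, if the wrist force passes 120 N, or if a joint passes its speed limit or range.

## Working session

There is one attempt and no reset: what is moved stays moved. The work goes in short steps, each a Python script; the robot and the scene stay as the last script left them, time stands still between calls to the robot, and variables do not carry over. Pictures are saved under pics/ and viewed, at most 10 in all, crops included, and the job is handed in when it is done.

```bash
mkdir -p pics; ls
python3 - <<'E'
from plant import robot
import cv2
for n in("top","side"):
    cv2.imwrite(f"pics/{n}0.png",robot.grab_frame(n)); print(n,robot.get_calibration(n))
print(robot.observe())
E
```

```text
pics
top {'vertical_fov': 48.39368203549587, 'cx': 284.4908992234469, 'cy': 208.4854539222394, 'rvec': array([ 2.15774414, -2.10607702,  0.18674367]), 'tvec': array([-0.00357001,  0.63074521,  1.54881687])}
side {'vertical_fov': 43.43340899453201, 'cx': 296.81757411435154, 'cy': 211.02013027685265, 'rvec': array([ 2.38457617, -0.17843721,  0.07946247]), 'tvec': array([-0.59197641,  0.13220192,  1.61076194])}
{'time': 0.1, 'q': array([-7.62432312e+01,  5.99564227e+00,  5.52989039e+00,  8.96040147e+01,
        7.37263484e-04,  7.75258181e+01]), 'qvel': array([ 0.00166022, -0.04842238,  0.14875802,  0.03797512, -0.05015109,
       -0.02790258]), 'joint_torque': array([ 8.26036819e-03, -5.58211577e+01,  5.04716206e+01,  1.33147501e-02,
       -2.82026513e-04, -2.25668128e-05]), 'tool_pos': array([ 0.26514414, -0.53799367,  0.30317987]), 'tcp_rot': array([-1.79932040e+02, -1.57894206e-02,  2.62309410e+01]), 'ft_force': array([ 0.36488952,  0.49683045, -0.25314591]), 'torque': array([-0.00713407,  0.00503049, -0.03214897]), 'gripper_force': 0.0, 'gripper_width': 0.08504958379339658}
```

View pics/top0.png

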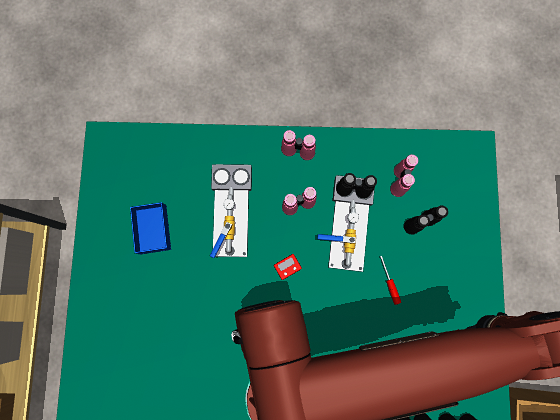

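View pics/side0.png

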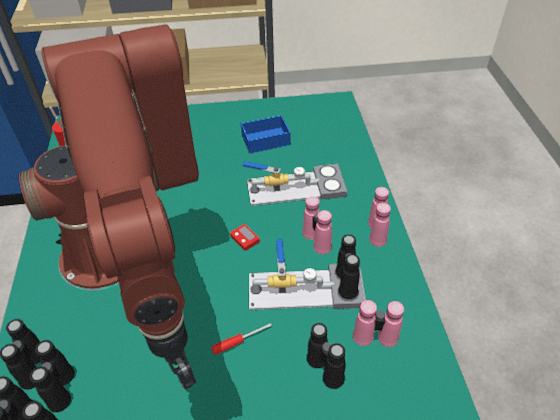

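In the top view there are two candidate stations. The left one (~230,215) has a grey nest with two white discs and nothing on it, so it is the empty one, and its blue lever at (220,242) is part open. The right one (~350,225) has a black binocular at (356,186) on its nest, so it is the loaded one, with its lever at (328,238) across the pipe. The pink pairs at (299,145), (299,200) and (403,175) are look-alikes, and the black pair at (427,220) is the spare.

```bash
cat > h.py <<'E'
import numpy as np, cv2
from plant import robot
def cal(n):
    c=robot.get_calibration(n); f=210/np.tan(np.radians(c["vertical_fov"]/2))
    K=np.array([[f,0,c["cx"]],[0,f,c["cy"]],[0,0,1]]); R=cv2.Rodrigues(c["rvec"])[0]
    return K,R,c["tvec"]
def plane(n,uv,z):
    K,R,t=cal(n); o=-R.T@t
    d=R.T@np.linalg.solve(K,np.array([uv[0],uv[1],1.]))
    return o+d*(z-o[2])/d[2]
def levers(n="top"):
    im=robot.grab_frame(n); h=cv2.cvtColor(im,cv2.COLOR_BGR2HSV)
    m=cv2.inRange(h,(100,120,60),(130,255,255))
    cs,_=cv2.findContours(m,cv2.RETR_EXTERNAL,cv2.CHAIN_APPROX_NONE); out=[]
    for c in cs:
        a=cv2.contourArea(c)
        if 60<a<500 :
            r=cv2.minAreaRect(c); b=cv2.boxPoints(r)
            P=np.array([plane(n,p,.098)[:2] for p in b]); w=P.mean(0)
            e=sorted([P[1]-P[0],P[2]-P[1]],key=np.linalg.norm)
            out.append((np.round(r[0]),a,w,e[1],np.linalg.norm(e[0])))
    return im,out
E
python3 - <<'E'
from h import *
im,o=levers()
for r in o: print(r[0],r[1],r[2].round(4),np.linalg.norm(r[3]).round(4),r[4].round(4),np.degrees(np.arctan2(r[3][1],r[3][0])).round(1))
h=cv2.cvtColor(im,cv2.COLOR_BGR2HSV)
m=cv2.inRange(h,(0,0,200),(180,40,255))
m=cv2.morphologyEx(m,cv2.MORPH_CLOSE,np.ones((3,3)))
for x0,x1 in((205,258),(322,380)):
    mm=np.zeros_like(m); mm[188:275,x0:x1]=m[188:275,x0:x1]
    pts=cv2.findNonZero(mm); r=cv2.minAreaRect(pts)
    P=np.array([plane("top",p,.012)[:2] for p in cv2.boxPoints(r)]); print("plate",P.round(3).tolist())
    # brass
    y=cv2.inRange(h,(15,120,90),(32,255,255)); mm[:]=0; mm[188:275,x0:x1]=y[188:275,x0:x1]
    r=cv2.minAreaRect(cv2.findNonZero(mm)); print("brass",r, plane("top",r[0],.055).round(4))
cv2.imwrite("pics/crop.png",cv2.resize(im[150:285,195:395],None,fx=4,fy=4,interpolation=cv2.INTER_CUBIC))
E
```

```text
[330. 237.] 106.5 [ 0.5302 -0.1395] 0.0831 0.0177 -93.4
[217. 245.] 110.5 [0.4949 0.2303] 0.0832 0.0164 -24.0
plate [[0.469, 0.258], [0.708, 0.262], [0.707, 0.142], [0.468, 0.141]]
brass ((229.0, 227.5), (23.0, 10.0), 90.0) [0.5602 0.199  0.055 ]
plate [[0.436, -0.145], [0.68, -0.169], [0.67, -0.289], [0.427, -0.262]]
brass ((349.5, 240.5), (23.0, 11.0), 90.0) [ 0.5258 -0.2113  0.055 ]
```

View pics/crop.png

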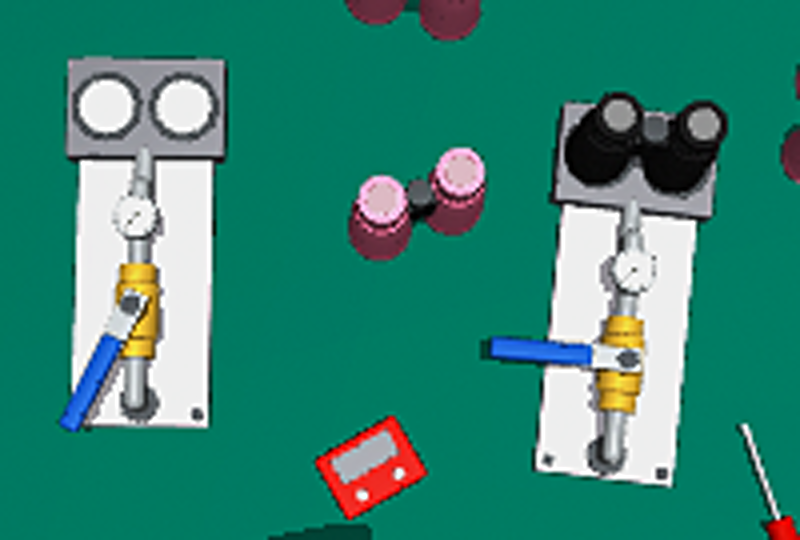

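The crop confirms it: the left station's nest is empty with its lever about 65° open, and the right station holds the black binocular with its lever closed. The levers, brass bodies and plates agree on both stems. I'll straddle each sleeve and sweep it to its stop with a force guard.

```bash
cat >> h.py <<'E'
def pose(stem,th,z=.146,r=.08):
    a=np.radians(th); return [stem[0]+r*np.cos(a),stem[1]+r*np.sin(a),z],[180,0,th]
def sweep(stem,t0,t1,over,op=.036):
    s=np.sign(t1-t0); p,o=pose(stem,t0,.32)
    robot.set_gripper(op); robot.move_pose(p,o)
    p,o=pose(stem,t0); hit=robot.line_to(p,vel=.12,guard=15)
    print("down hit",hit,robot.observe()["time"])
    if hit: return False
    for t in np.linspace(t0,t1,max(3,int(abs(t1-t0)/12))+1)[1:]:
        p,o=pose(stem,t); h=robot.line_to(p,vel=.08,rotation=o,guard=25)
        if h: break
    if not h:
        for t in np.arange(4,over+1,4):
            p,o=pose(stem,t1+s*t); h=robot.line_to(p,vel=.03,rotation=o,guard=12)
            if h or np.linalg.norm(robot.observe()["ft_force"][:2])>25: break
    ob=robot.observe(); d=np.array(ob["tool_pos"])[:2]-stem
    th=np.degrees(np.arctan2(d[1],d[0])); print("hit",h,"t",t,"angle",th,ob["ft_force"].round(1),ob["time"])
    return th
def leave(stem,th):
    p,o=pose(stem,th); robot.line_to(p,vel=.05,rotation=o); print(robot.observe()["ft_force"].round(1))
    p,o=pose(stem,th,.32); robot.line_to(p,vel=.2)
E
python3 - <<'E'
from h import *
S=np.array([.5605,.2]); th=sweep(S,156,91,16)
if th: leave(S,th+6)
im,o=levers(); cv2.imwrite("pics/t1.png",cv2.resize(im[150:285,195:395],None,fx=4,fy=4))
for r in o: print(r[0],r[2].round(4),np.linalg.norm(r[3]).round(3),np.degrees(np.arctan2(r[3][1],r[3][0])).round(1))
print(robot.observe()["time"])
E
```

```text
down hit False 5.1083
hit True t 8 angle 84.91442954922755 [-3.7 -0.5  1.9] 7.5583
[0.6 0.5 0.4]
[330. 237.] [ 0.5302 -0.1395] 0.083 -93.4
[208. 226.] [0.5596 0.2637] 0.066 -88.6
8.95
```

View pics/t1.png

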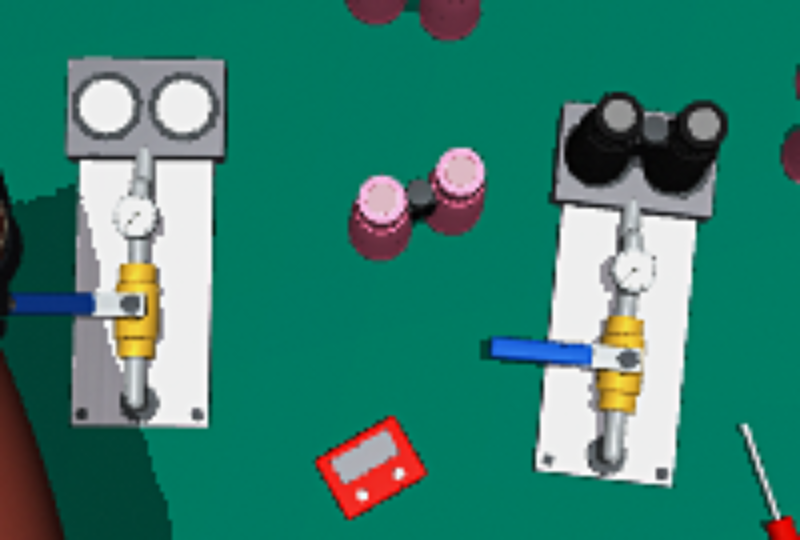

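The empty station's lever now lies square across its pipe (sleeve at about (45,303) in the crop), against its stop at 91°. Nothing else moved. Next is the loaded valve.

Run:
```python
from h import *
S=np.array([.525,-.2115]); th=sweep(S,85.5,174,16)
if th: leave(S,th-6)
p=robot.observe()["tool_pos"]; robot.move_pose([.40,.05,.40],[180,0,90])
im,o=levers(); cv2.imwrite("pics/t2.png",cv2.resize(im[150:285,195:395],None,fx=4,fy=4))
for r in o: print(r[0],r[2].round(4),np.linalg.norm(r[3]).round(3),np.degrees(np.arctan2(r[3][1],r[3][0])).round(1))
cv2.imwrite("pics/s2.png",robot.grab_frame("side"))
print(robot.observe()["time"])
```

```text
down hit False 12.2917
hit True t 8 angle -179.86071196676664 [2.  4.6 2.8] 15.4333
[ 0.4 -0.2 -0.2]
[349. 261.] [ 0.4527 -0.2051] 0.083 -5.7
[206. 226.] [0.5594 0.272 ] 0.083 -88.6
18.5917
```

View pics/t2.png

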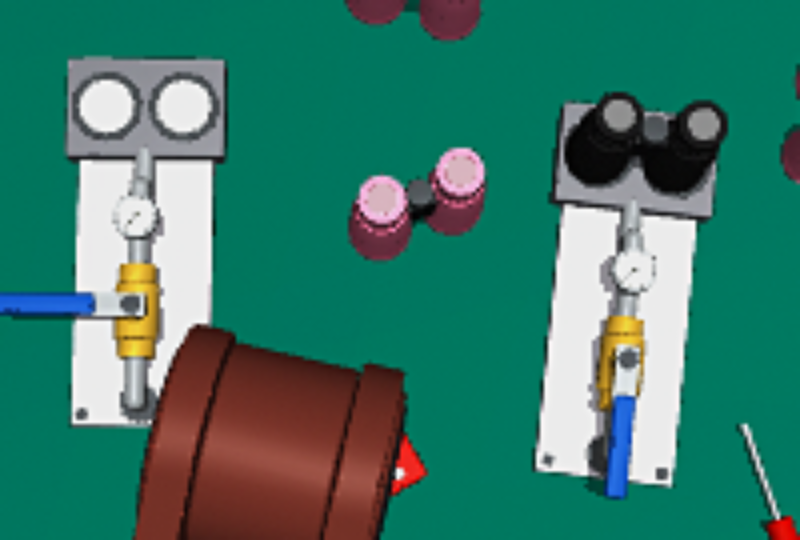

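View pics/s2.png

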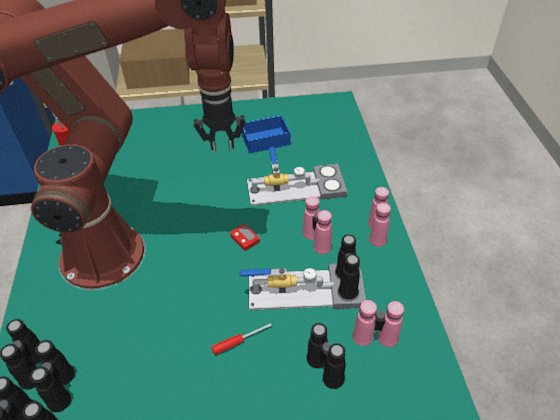

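The loaded lever now lies along its pipe (sleeve at about (620,445) in the crop, 174.3°). The empty lever is across its pipe, the binocular hasn't moved, and the arm is clear of everything.

```bash
python3 -c "
from plant import robot
print(robot.job_done())"
```

```text
the job is handed in; nothing more can be done
None
```

The empty station's valve is shut, the loaded station's valve is fully open, the binocular is where it was, and the job was handed in at about 19 s of robot time; no verdict came back.

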